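# Load reagent cartridges on an indexed slide and run them under the reader

## Robot

A 6-joint arm with a two-finger parallel gripper is mounted at the origin on the work surface. World frame = base frame: x ahead of the robot, y to its left, z up, the work surface at z = 0. Lengths are in m, angles in rad, forces in N, time in s.
With the tool pointing down it reaches from about 0.275 to 0.825 m from the base axis. Payload 4.9 kg.
Tool frame: the origin (TCP) lies between the finger pads; the fingertips stand 8 mm ahead of it and the grasp point (between the pads) lies 11 mm behind it; z points along the fingers, y is the line along which they close (so a half turn about z gives the same grasp; the last joint's range is limited). The gripper opens to 85 mm and grips with 20 to 120 N. Pads are 22 mm wide; open, the fingers measure 114 mm over their backs; the gripper's body (76 mm by 85 mm) begins 54 mm behind the grasp point. The pads swing forward as they close: fully open they stand 13 mm farther back than shut.
Start: joints at [0.984, 0.326, -0.193, 1.052, 0, 1.437], TCP at [0.241, 0.495, 0.239] pointing down, gripper open.
Joint ranges: [-2.65, 2.65], [-0.97, 1.79], [-1.3, 1.35], [-1.93, 2.1], [-1.47, 1.37], [-3.14, 3.14]. Speed limits (rad/s): [2.57, 2.57, 3.14, 3.14, 3.14, 3.14].

## Interface

Orientations are given as a unit quaternion [x, y, z, w].
In Python, from station import robot gives the robot as it stands.
- The arm moves only by the tool play_rows, never from a script. Its argument "plan" is a list of rows, each an object with "offset": the shift along the world's x, y, z in mm, a list of three; "delta_rot": the turn, a rotation vector about the world's x, y, z in degrees, a list of three; "jaw": the opening, from 0 (shut) to 1 (fully open). A call has 1 to 12 rows; each row is the pose to reach, as a shift and turn from the pose commanded when the call began; what a row does not reach only later rows make up. A row lasts 1/12 s, in which the tool goes at most 41.7 mm and 7.16 degrees, less where a joint would pass 70% of its speed; a pose out of reach is approached as far as the arm can. A call with a gripper value outside its range is refused whole. The fingers move at their own pace and stop on an object; the grip force is fixed at half the most. Time passes only in rows, so rows that repeat a pose let the fingers close. It gives the time, the measured TCP pose, the force, the opening and the grip force at its end, in the units of the state.
- robot.observe(): the state, without advancing time (a new reading comes with each control period).
- robot.capture(name): name is "scene" or "top" or "wrist"; returns the picture (384x512x3 uint8, blue, green, red); there is no depth.
- robot.camera_model(name): a dict with "fx", "fy", "cx", "cy" (pixels), "rvec" (rotation vector, rad) and "tvec" (3), from world to camera coordinates, as OpenCV has them. Camera axes: x right, y down, z forward; pixel columns grow to the right and rows downward; lengths in m; the calibration is good to about 2 mm. A picture is of the moment at which its call begins: read the wrist's pose just before it. camera_model takes no time and is no camera call; for the wrist camera it gives the pose at the moment of the call.
- robot.hand_in(): hands the job in; it is judged then, once.
The state is a dict: "t": time; "joints": joint angles; "dq": joint speeds; "joint_torque": joint torques, N m; "eef_pos": TCP position; "eef_rot": TCP orientation; "force": force on the tool from outside, world axes, zero at the start; "ft_torque": the same for the moment, N m; "width": opening from 0.0 (shut) to 1.0 (fully open); "grip_force": force on a finger pad.
Only numpy, scipy, OpenCV 4.12 (cv2) and the standard library are available. Lean on these libraries where they do the work, as an engineer would, in place of code of your own. Each camera call takes 0.05 s, during which the arm holds its last target. There are 200 camera calls.

## Task

Lift the release bar of the tray carriage and slide it out until its black index tab stands at the upright black flag on the front of the rail, and let the bar drop so that it latches there. With it latched there, take every cartridge out of the grey magazine (raise the handle end over the lip and draw it out from under the cover) and lay each flat in its own slot of the carriage, handle towards the robot. Then lift the bar again, slide the carriage back until the tray is centred under the reader bridge (index tab at the black line on the bridge's front pillar), and let it latch in that notch; leave the bottles, tube rack and cup where they are.

Things in the scene. Friction and masses are not known exactly. Their poses are not given: they have to be found in the camera images.
- carriage (a joint): carriage position on the rail (m), 0 to 0.256, growing away from the bridge (the slots' -y). Notches every 0.024 from 0.006 to 0.246; 0.030 is centred under the bridge. Slides with about 1 N once the bar is up, blocked while it is down. Its grey tray is 214 (x) by 182 (y) mm
- release (a joint): lift of the release bar (m): 0 to 0.003 latched in a notch, 0.020 upper stop. It must be up by 0.015 or more to slide; springs down with 7 to 9 N. Let down between notches, its tooth rides off the rounded crests and pulls the carriage to the nearest notch
- bar_mid (a point): centre of the release bar: level steel bar, 12 mm diameter, 90 mm long along x, on 8 mm posts at x = -41 and 41 mm, at the -y end of the carriage 138 mm from the tray's centre. 85 mm above the bench when down, 41 mm free beneath it. y along the rail towards the bridge, z up
- index (a point): outer tip of the small black index tab on the tray's front edge, at the middle of the tray along the rail; y along the rail towards the bridge
- flag: upright black pointed flag, 16 mm wide, on a 24 x 16 mm foot, 45 mm tall, fixed on the rail's front ledge at one of three places 24 mm apart (low steel thumbscrews hold the other two). Marks the loading notch: there the index tab is level with it along the rail. Origin: centre of its foot
- bridge_mid (a point): point under the middle of the white reader bridge that spans the rail: 60 mm wide along the rail, underside 120 mm and top 170 mm above the bench, pillars before and behind the tray, black line on the front one. y along the rail; with the carriage home the index tab is level with this point along the rail
- tray (a point): centre of the tray at slot floor height, 40 mm above the bench, between slots 1 and 2; axes as the slots'
- slot0 (a point): centre of the floor of slot 0 of the carriage, 40 mm above the bench; x from the robot's side to the far side (handle ends at -x), y towards the bridge. Slots 34 mm wide (y) and 196 mm long (x), 44 mm apart, separated by ribs 8 mm high; slot 0 is nearest the release bar
- slot1 (a point): centre of the floor of slot 1 of the carriage, 40 mm above the bench; x from the robot's side to the far side (handle ends at -x), y towards the bridge. Slots 34 mm wide (y) and 196 mm long (x), 44 mm apart, separated by ribs 8 mm high; slot 0 is nearest the release bar
- slot2 (a point): centre of the floor of slot 2 of the carriage, 40 mm above the bench; x from the robot's side to the far side (handle ends at -x), y towards the bridge. Slots 34 mm wide (y) and 196 mm long (x), 44 mm apart, separated by ribs 8 mm high; slot 0 is nearest the release bar
- slot3 (a point): centre of the floor of slot 3 of the carriage, 40 mm above the bench; x from the robot's side to the far side (handle ends at -x), y towards the bridge. Slots 34 mm wide (y) and 196 mm long (x), 44 mm apart, separated by ribs 8 mm high; slot 0 is nearest the release bar
- magazine: fixed grey magazine, origin under its centre, x from front lip to rear wall. Four lanes (y = -66, -22, 22, 66 mm), 34 wide, 194 long, floor 12 mm above the bench, ribs 8 mm high between. Lip at x = -103 to -97 mm rises 10 mm above the lane floor; clear cover at x = 27 to 103 mm has its underside 26 mm above the lane floor. Cartridges lie in lanes, handle at the lip
- cart0: white plastic reagent cartridge, a flat strip 184 x 26 x 10 mm (its x, y, z) with round wells on top, 70 g, may be absent. Origin: centre of its underside; x runs from its handle end to its tail. At the -x end stands a handle tab 24 long (x from -92 to -68), 12 wide (y), its top 43 mm above the underside
- cart1: white plastic reagent cartridge, a flat strip 184 x 26 x 10 mm (its x, y, z) with round wells on top, 70 g, may be absent. Origin: centre of its underside; x runs from its handle end to its tail. At the -x end stands a handle tab 24 long (x from -92 to -68), 12 wide (y), its top 43 mm above the underside
- cart2: white plastic reagent cartridge, a flat strip 184 x 26 x 10 mm (its x, y, z) with round wells on top, 70 g, may be absent. Origin: centre of its underside; x runs from its handle end to its tail. At the -x end stands a handle tab 24 long (x from -92 to -68), 12 wide (y), its top 43 mm above the underside
- cart3: white plastic reagent cartridge, a flat strip 184 x 26 x 10 mm (its x, y, z) with round wells on top, 70 g, may be absent. Origin: centre of its underside; x runs from its handle end to its tail. At the -x end stands a handle tab 24 long (x from -92 to -68), 12 wide (y), its top 43 mm above the underside
- tab0 (a point): gripping point in the handle tab of cart0: 80 mm from its middle towards the handle end, 32 mm above its underside, axes as the cartridge's
- tab1 (a point): gripping point in the handle tab of cart1: 80 mm from its middle towards the handle end, 32 mm above its underside, axes as the cartridge's
- tab2 (a point): gripping point in the handle tab of cart2: 80 mm from its middle towards the handle end, 32 mm above its underside, axes as the cartridge's
- tab3 (a point): gripping point in the handle tab of cart3: 80 mm from its middle towards the handle end, 32 mm above its underside, axes as the cartridge's
- jar_a: glass bottle with green cap, 54 mm wide, 85 mm tall, bystander; origin at its underside
- jar_b: glass bottle with green cap, 54 mm wide, 85 mm tall, bystander; origin at its underside
- tube_rack: red rack of sample tubes, 70 x 180 x 102 mm, bystander; origin at its underside
- cup: green plastic cup, 66 mm wide, 90 mm tall, bystander; origin at its underside
There are look-alikes about, which are no part of the job. What is shaped like the cart1 but purple or red is not meant.

How it is judged:
On the way, in this order (a step that is already met when the one before it is completed fails the run):
1. the empty carriage is latched at the flag, bar down and let go (y of flag in the frame of index between -0.008 and 0.008 m and value of joint release below 0.005 m and contact force between the fingers and release below 0.1 N), for 0.3 s.
2. every cartridge lies in a slot while the carriage is latched at the flag (all of step 1 and x of cart0 in the frame of tray between -0.011 and 0.011 m and y of cart0 in the frame of tray between -0.076 and 0.076 m and z of cart0 in the frame of tray between -0.004 and 0.004 m and x of each of tab0, tab1, tab2, tab3 in the frame of tray below -0.05 m and angle between the x axis of each of cart0, cart1, cart2, cart3 and the x axis of tray, either way round below 0.08 rad and linear speed of each of cart0, cart1, cart2, cart3 below 0.02 m/s and x of cart1 in the frame of tray between -0.011 and 0.011 m and y of cart1 in the frame of tray between -0.076 and 0.076 m and z of cart1 in the frame of tray between -0.004 and 0.004 m and x of cart2 in the frame of tray between -0.011 and 0.011 m and y of cart2 in the frame of tray between -0.076 and 0.076 m and z of cart2 in the frame of tray between -0.004 and 0.004 m and x of cart3 in the frame of tray between -0.011 and 0.011 m and y of cart3 in the frame of tray between -0.076 and 0.076 m and z of cart3 in the frame of tray between -0.004 and 0.004 m), for 0.3 s.
At the end, for the whole second after the job is handed in: Every cartridge lies flat on the floor of a slot (within 4 mm in height, 11 mm lengthwise), handle towards the robot; the carriage is centred under the bridge within 8 mm, the bar dropped (under 5 mm) and let go (x of cart0 in the frame of tray between -0.011 and 0.011 m and y of cart0 in the frame of tray between -0.076 and 0.076 m and z of cart0 in the frame of tray between -0.004 and 0.004 m and x of each of tab0, tab1, tab2, tab3 in the frame of tray below -0.05 m and angle between the x axis of each of cart0, cart1, cart2, cart3 and the x axis of tray, either way round below 0.08 rad and linear speed of each of cart0, cart1, cart2, cart3 below 0.02 m/s and x of cart1 in the frame of tray between -0.011 and 0.011 m and y of cart1 in the frame of tray between -0.076 and 0.076 m and z of cart1 in the frame of tray between -0.004 and 0.004 m and x of cart2 in the frame of tray between -0.011 and 0.011 m and y of cart2 in the frame of tray between -0.076 and 0.076 m and z of cart2 in the frame of tray between -0.004 and 0.004 m and x of cart3 in the frame of tray between -0.011 and 0.011 m and y of cart3 in the frame of tray between -0.076 and 0.076 m and z of cart3 in the frame of tray between -0.004 and 0.004 m and y of bridge_mid in the frame of index between -0.008 and 0.008 m and value of joint release below 0.005 m and contact force between the fingers and release below 0.1 N and velocity of joint carriage between -0.01 and 0.01 m/s); the robot touches nothing.
It fails at once if a bottle, the tube rack or the cup is moved by more than 30 mm (distance of any of jar_a, jar_b, tube_rack, cup from where it was at the start of the episode above 0.03 m).
Of cart0, cart1, cart2, cart3 only 3 to 4 are there at a start; the rules pass over those that are not, and their reading is None.
At some moment in a run one of cart0, cart1, cart2, cart3 may be knocked a few centimetres aside while the robot is not near it.
Once in a run the grip may slacken for a moment while it holds something.
It also fails if it takes over 208 s, if anything falls off the work surface, if the arm or the gripper's body presses on something with over 40 N, if the wrist force passes 120 N, or if a joint passes its speed limit or range.

## Working session

There is one attempt and no reset: what is moved stays moved. The work goes in short steps, Python scripts to look and compute and a tool call to move; the robot and the scene stay as the last step left them, time stands still between calls to the robot, and variables do not carry over. Pictures are saved under pics/ and viewed, at most 14 in all, crops included, and the job is handed in when it is done.

Besides the shell and the picture viewer there is one more tool, called after "Call:" as name(argument=value, ...), one argument or row to a line, values as JSON. play_rows: Moves the arm, as the interface text tells. Its arguments: {"type":"object","properties":{"plan":{"type":"array","items":{"type":"object","properties":{"offset":{"type":"array","items":{"type":"number"}},"delta_rot":{"type":"array","items":{"type":"number"}},"jaw":{"type":"number"}}}}},"required":["plan"]}

```bash
mkdir -p pics; ls
cat > h.py <<'E'
import numpy as np, cv2
from station import robot
def cam(n):
    m=robot.camera_model(n);K=np.array([[m['fx'],0,m['cx']],[0,m['fy'],m['cy']],[0,0,1.]])
    return K,np.array(m['rvec'],float).ravel(),np.array(m['tvec'],float).ravel()
def ray(c,uv,z):
    K,r,t=c;R=cv2.Rodrigues(r)[0];o=-R.T@t
    d=R.T@np.linalg.inv(K)@np.array([uv[0],uv[1],1.]);s=(z-o[2])/d[2];return o+s*d
def proj(c,P):
    K,r,t=c;return cv2.projectPoints(np.array(P,float).reshape(-1,3),r,t,K,None)[0].reshape(-1,2)
E
python3 - <<'E'
from h import *
for n in('scene','top'):
    c=cam(n);im=robot.capture(n);cv2.imwrite(f'pics/{n}0.png',im);cv2.imwrite(f'pics/{n}0b.png',cv2.resize(im,(800,600)))
    R=cv2.Rodrigues(c[1])[0];print(n,-R.T@c[2],R[2],c[0][0,0])
print(robot.observe())
E
```

```text
pics
scene [1.00251112 0.77083526 0.80386925] [-0.37339155 -0.69746301 -0.61165684] 363.97598201835007
top [ 0.3100442  -0.06072211  1.25657387] [ 0.19720662 -0.01571478 -0.98023599] 416.732271483074
{'t': 0.1, 'joints': array([ 9.83789753e-01,  3.26869257e-01, -1.93468447e-01,  1.05196915e+00,
        4.74822862e-06,  1.43659794e+00]), 'dq': array([-5.36652977e-04, -1.67344365e-03,  2.05796781e-03,  1.78745202e-03,
       -5.98157702e-05, -1.27519098e-04]), 'joint_torque': array([ 9.67832057e-04, -4.44239902e+01,  2.63037765e+01,  7.83689611e-03,
       -1.05491019e-04,  1.18828382e-06]), 'eef_pos': array([0.24033619, 0.49416886, 0.23858624]), 'eef_rot': array([ 2.24474780e-01,  9.74479606e-01, -7.05848970e-04, -2.68706489e-04]), 'force': array([ 0.29517337, -0.04825965, -1.01236079]), 'ft_torque': array([-0.04006961, -0.0088939 ,  0.0134851 ]), 'grip_force': 0.0, 'width': 0.9957379785936841}
```

View pics/top0b.png

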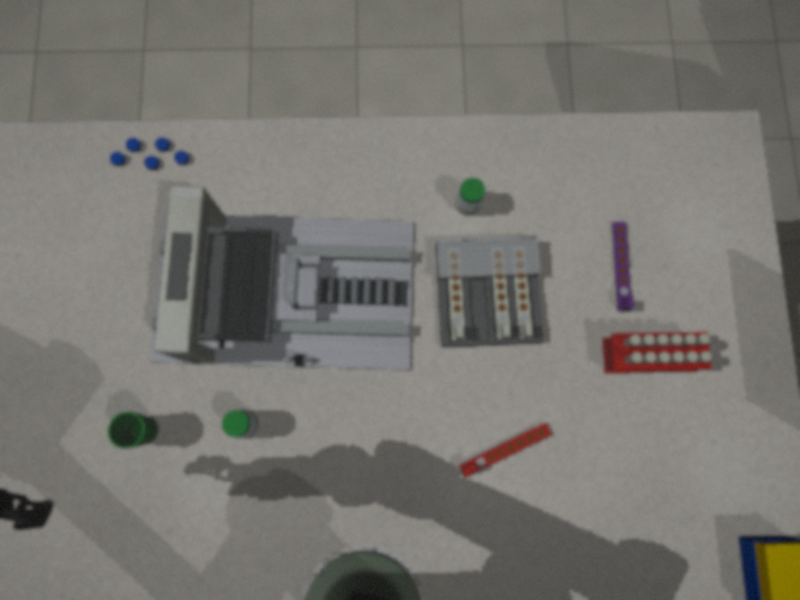

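View pics/scene0b.png

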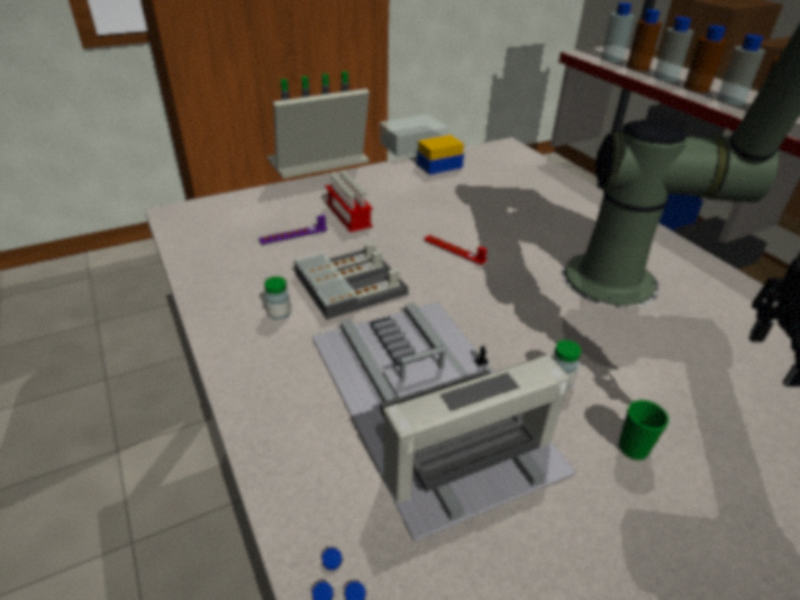

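Top view: three white cartridges in the magazine (456,290), (500,290), (521,290). The look-alikes are purple (622,265) and red (505,450). The release bar is at (292,280), the flag at (302,360) and the bridge at (180,270). Next is a closer crop to confirm these.

Run:
```python
from h import *
im=cv2.imread('pics/top0.png');c=im[115:245,92:352]
c=cv2.convertScaleAbs(cv2.resize(c,None,fx=3,fy=3,interpolation=cv2.INTER_CUBIC),alpha=1.3,beta=10)
cv2.imwrite('pics/c1.png',c)
c=cv2.imread('pics/scene0.png')[190:345,185:385]
cv2.imwrite('pics/c2.png',cv2.resize(c,None,fx=3.8,fy=3.8,interpolation=cv2.INTER_CUBIC))
```

```text
(no output)
```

View pics/c1.png

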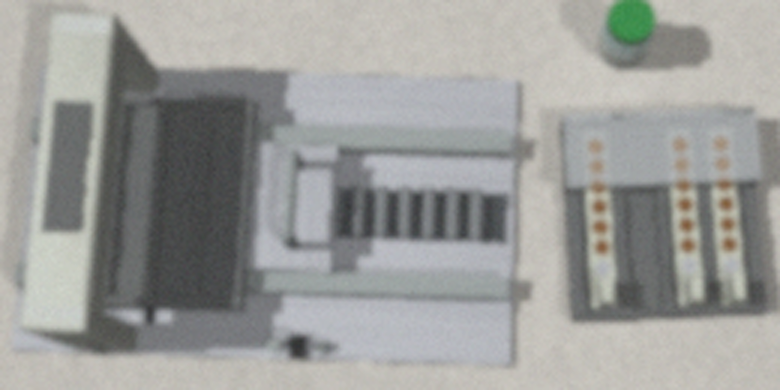

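View pics/c2.png

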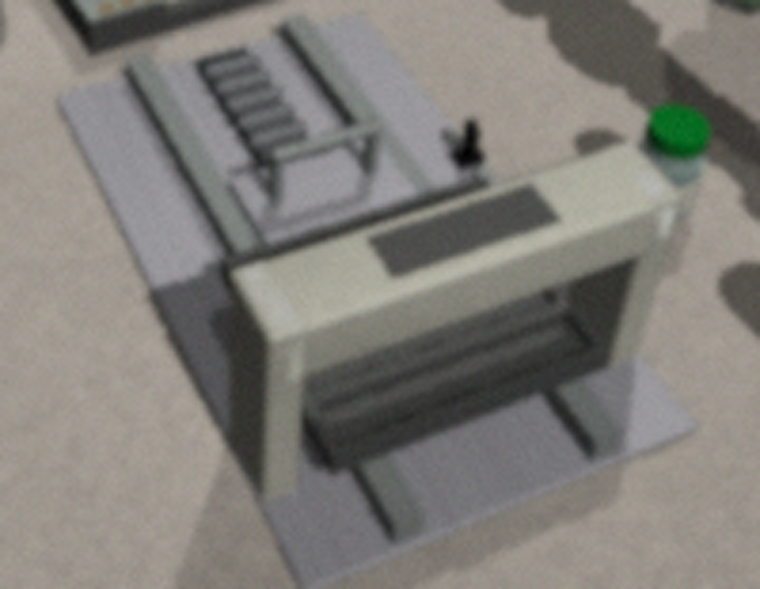

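Crop c1: tab tip at (150,320), flag foot at (297,347), with thumbscrews either side at about (325,347) and (275,350). The bar is at about x=290 and the cartridges are as described. Next: triangulate.

Run:
```python
from h import *
T=cam('top');S=cam('scene')
t=lambda u,v:(92+(u+.5)/3-.5,115+(v+.5)/3-.5)
s=lambda u,v:(185+(u+.5)/3.8-.5,190+(v+.5)/3.8-.5)
def P(n,c,uv,z):print(n,(ray(c,uv,z)*1000).round(1))
for n,uv,z in[('plateFR',(515,362),.006),('plateBR',(520,82),.006),('plateFL',(15,348),.006),('railF R',(515,290),.02),('railF L',(265,283),.02),('railB R',(515,143),.02),('railB L',(275,137),.02),
 ('index',(150,320),.04),('flagfoot',(297,347),.015),('barT a',(290,150),.085),('barT b',(290,243),.085),
 ('trayTR',(252,97),.048),('trayBR',(240,308),.048),('trayBL',(105,303),.048),
 ('mag FL',(573,320),.02),('mag FR',(765,314),.02),('mag BR',(752,110),.035),('mag BL',(563,115),.035),
 ('c1 h',(600,300),.022),('c2 h',(688,300),.022),('c3 h',(737,300),.022),('br',(22,328),.17),('br2',(80,330),.17),('br3',(110,14),.17),('br4',(55,12),.17)]:P(n,T,t(*uv),z)
for n,uv,z in[('flagS foot',(467,158),.015),('flagtip',(470,122),.045),('barS a',(232,173),.085),('barS b',(380,129),.085),('bridge S1',(275,342),.17),('S2',(685,195),.17),('S3',(232,268),.17),('S4',(630,148),.17)]:P(n,S,s(*uv),z)
```

```text
plateFR [ 437.6 -100.5    6. ]
plateBR [ 730.9 -113.7    6. ]
plateFL [462.8 398.6   6. ]
railF R [ 508.3 -102.    20. ]
railF L [520.9 147.9  20. ]
railB R [ 660.8 -106.1   20. ]
railB L [672.2 139.5  20. ]
index [483.2 256.2  40. ]
flagfoot [456.5 116.2  15. ]
barT a [639.8 114.4  85. ]
barT b [547.9 113.6  85. ]
trayTR [706.3 158.6  48. ]
trayBR [491.9 167.1  48. ]
trayBL [499.7 298.2  48. ]
mag FL [ 476.8 -159.    20. ]
mag FR [ 478.6 -351.3   20. ]
mag BR [ 686.6 -348.5   35. ]
mag BL [ 685.1 -155.3   35. ]
c1 h [ 496.1 -186.6   22. ]
c2 h [ 494.1 -274.6   22. ]
c3 h [ 493.1 -323.7   22. ]
br [460.1 333.2 170. ]
br2 [457.3 282.8 170. ]
br3 [748.4 267.5 170. ]
br4 [751.3 317.8 170. ]
flagS foot [461.9 119.8  15. ]
flagtip [456.5 110.3  45. ]
barS a [675.2 114.6  85. ]
barS b [552.1 121.4  85. ]
bridge S1 [752.3 326.1 170. ]
S2 [460.4 338.4 170. ]
S3 [749.8 265.2 170. ]
S4 [464.2 287.7 170. ]
```

Call:
play_rows(
  plan=[
    {"offset": [100,-100,0],"delta_rot": [0,0,6],"jaw": 0.6},
    {"offset": [200,-200,0],"delta_rot": [0,0,12],"jaw": 0.6},
    {"offset": [356,-378,0],"delta_rot": [0,0,23],"jaw": 0.6},
    {"offset": [356,-378,0],"delta_rot": [0,0,23],"jaw": 0.6},
    {"offset": [356,-378,0],"delta_rot": [0,0,23],"jaw": 0.6},
    {"offset": [356,-378,0],"delta_rot": [0,0,23],"jaw": 0.6},
    {"offset": [356,-378,0],"delta_rot": [0,0,23],"jaw": 0.6},
    {"offset": [356,-378,0],"delta_rot": [0,0,23],"jaw": 0.6},
    {"offset": [356,-378,0],"delta_rot": [0,0,23],"jaw": 0.6},
    {"offset": [356,-378,0],"delta_rot": [0,0,23],"jaw": 0.6},
    {"offset": [356,-378,0],"delta_rot": [0,0,23],"jaw": 0.6},
    {"offset": [356,-378,0],"delta_rot": [0,0,23],"jaw": 0.6},
  ],
)

```text
t: 1.1
eef_pos: [0.5813, 0.1321, 0.2389]
eef_rot: [0.026, 1.0, 0.0, -0.0]
force: [0.6, 1.4, 0.5]
width: 0.599
grip_force: 0.0
```

Call:
play_rows(
  plan=[
    {"offset": [0,0,-10],"delta_rot": [0,0,0],"jaw": 0.6},
    {"offset": [0,0,-40],"delta_rot": [0,0,0],"jaw": 0.6},
    {"offset": [0,0,-60],"delta_rot": [0,0,0],"jaw": 0.6},
    {"offset": [0,0,-60],"delta_rot": [0,0,0],"jaw": 0.6},
    {"offset": [0,0,-60],"delta_rot": [0,0,0],"jaw": 0.6},
    {"offset": [0,0,-60],"delta_rot": [0,0,0],"jaw": 0.6},
  ],
)

```text
t: 1.6
eef_pos: [0.5808, 0.1343, 0.1802]
eef_rot: [0.025, 1.0, 0.0, 0.0]
force: [1.7, -0.2, 0.7]
width: 0.603
grip_force: 0.0
```

Run:
```python
from h import *
c=cam('wrist');im=robot.capture('wrist');cv2.imwrite('pics/w1.png',im)
R=cv2.Rodrigues(c[1])[0];print(-R.T@c[2],R[2],c[0][0,0]);o=robot.observe();print(o['eef_pos'],o['eef_rot'],o['width'])
print(proj(c,[[.596,.116,.085],[.55,.116,.085],[.64,.114,.085]]))
```

```text
[0.5067513  0.13804714 0.31386065] [ 0.29164878 -0.01579051 -0.95639513] 314.0864745085739
[0.58125649 0.13440955 0.18080358] [2.54263635e-02 9.99676078e-01 1.28326262e-04 1.10575099e-03] 0.5989356495609128
[[231.269683   219.56475265]
 [226.82377088 161.48295772]
 [232.66155699 269.57947421]]
```

View pics/w1.png

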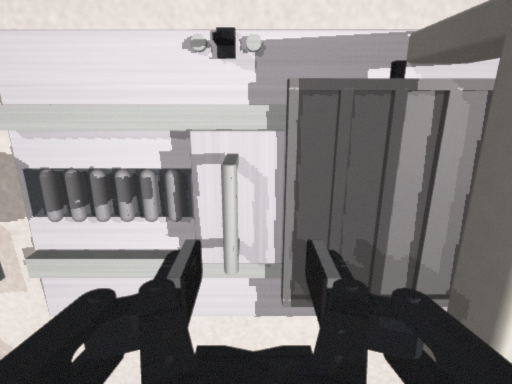

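Wrist view: bar from (230,157) to (231,272), flag at (226,43) between two thumbscrews, index tab at (398,68). I'll refine the positions from it.

```bash
cat >> h.py <<'E'
def P(n,c,uv,z):print(n,(ray(c,uv,z)*1000).round(1))
E
python3 - <<'E'
from h import *
c=cam('wrist')
for n,uv,z in[('bar a',(231,157),.088),('bar b',(231,270),.088),('index',(398,63),.04),('flag foot',(226,52),.015),('flagtop',(226,29),.045),('railF',(5,118),.02),('railF2',(260,118),.02),('slotline',(287,85),.048),('slotline2',(282,300),.048)]:P(n,c,uv,z)
E
```

```text
bar a [547.  119.6  88. ]
bar b [639.5 113.   88. ]
index [485.7 256.2  40. ]
flag foot [467.2 115.9  15. ]
flagtop [454.9 119.4  45. ]
railF [512.7 -89.3  20. ]
railF2 [524.5 143.   20. ]
slotline [498.2 165.3  48. ]
slotline2 [698.9 156.5  48. ]
```

Call:
play_rows(
  plan=[
    {"offset": [13,-18,-20],"delta_rot": [0,0,0],"jaw": 0.6},
    {"offset": [13,-18,-50],"delta_rot": [0,0,0],"jaw": 0.6},
    {"offset": [13,-18,-80],"delta_rot": [0,0,0],"jaw": 0.6},
    {"offset": [13,-18,-106],"delta_rot": [0,0,0],"jaw": 0.6},
    {"offset": [13,-18,-106],"delta_rot": [0,0,0],"jaw": 0.6},
    {"offset": [13,-18,-106],"delta_rot": [0,0,0],"jaw": 0.3},
    {"offset": [13,-18,-106],"delta_rot": [0,0,0],"jaw": 0},
    {"offset": [13,-18,-106],"delta_rot": [0,0,0],"jaw": 0},
    {"offset": [13,-18,-106],"delta_rot": [0,0,0],"jaw": 0},
    {"offset": [13,-18,-106],"delta_rot": [0,0,0],"jaw": 0},
    {"offset": [13,-18,-106],"delta_rot": [0,0,0],"jaw": 0},
    {"offset": [13,-18,-106],"delta_rot": [0,0,0],"jaw": 0},
  ],
)

```text
t: 2.65
eef_pos: [0.5955, 0.1163, 0.0761]
eef_rot: [0.026, 1.0, 0.0, 0.002]
force: [-0.5, 0.3, 6.8]
width: 0.112
grip_force: 58.6
```

Call:
play_rows(
  plan=[
    {"offset": [0,0,6],"delta_rot": [0,0,0],"jaw": 0},
    {"offset": [0,0,12],"delta_rot": [0,0,0],"jaw": 0},
    {"offset": [0,0,18],"delta_rot": [0,0,0],"jaw": 0},
    {"offset": [0,0,18],"delta_rot": [0,0,0],"jaw": 0},
    {"offset": [0,0,18],"delta_rot": [0,0,0],"jaw": 0},
    {"offset": [0,0,18],"delta_rot": [0,0,0],"jaw": 0},
  ],
)

```text
t: 3.15
eef_pos: [0.5953, 0.1161, 0.0917]
eef_rot: [0.026, 1.0, 0.0, 0.002]
force: [6.4, 0.4, -7.4]
width: 0.118
grip_force: 58.4
```

Call:
play_rows(
  plan=[
    {"offset": [0,0,2],"delta_rot": [0,0,0],"jaw": 0},
    {"offset": [0,-4,2],"delta_rot": [0,0,0],"jaw": 0},
    {"offset": [-1,-14,2],"delta_rot": [0,0,0],"jaw": 0},
    {"offset": [-1,-28,2],"delta_rot": [0,0,0],"jaw": 0},
    {"offset": [-2,-44,2],"delta_rot": [0,0,0],"jaw": 0},
    {"offset": [-3,-62,2],"delta_rot": [0,0,0],"jaw": 0},
    {"offset": [-4,-80,2],"delta_rot": [0,0,0],"jaw": 0},
    {"offset": [-5,-98,2],"delta_rot": [0,0,0],"jaw": 0},
    {"offset": [-6,-116,2],"delta_rot": [0,0,0],"jaw": 0},
    {"offset": [-7,-130,2],"delta_rot": [0,0,0],"jaw": 0},
    {"offset": [-7,-140,2],"delta_rot": [0,0,0],"jaw": 0},
    {"offset": [-7,-144,2],"delta_rot": [0,0,0],"jaw": 0},
  ],
)

```text
t: 4.15
eef_pos: [0.5879, -0.0296, 0.0934]
eef_rot: [0.026, 1.0, -0.0, 0.001]
force: [6.2, 1.3, -8.3]
width: 0.12
grip_force: 58.7
```

Call:
play_rows(
  plan=[
    {"offset": [0,0,0],"delta_rot": [0,0,0],"jaw": 0},
    {"offset": [0,0,0],"delta_rot": [0,0,0],"jaw": 0},
    {"offset": [0,0,0],"delta_rot": [0,0,0],"jaw": 0},
  ],
)

```text
t: 4.4
eef_pos: [0.5879, -0.0286, 0.0934]
eef_rot: [0.026, 1.0, -0.0, 0.001]
force: [5.8, -1.5, -8.7]
width: 0.113
grip_force: 58.7
```

Run:
```python
from h import *
c=cam('wrist');im=robot.capture('wrist');cv2.imwrite('pics/w2.png',im)
cv2.imwrite('pics/t2.png',robot.capture('top'))
cv2.imwrite('pics/w2c.png',np.hstack([im,cv2.imread('pics/t2.png')])[:, :, :][:, :].copy() if 0 else im)
```

```text
(no output)
```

View pics/w2c.png

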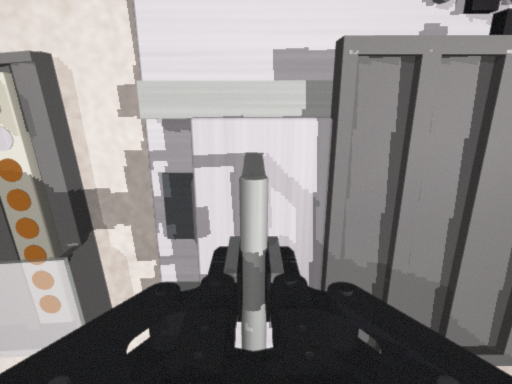

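The carriage slid with the bar; the flag at (478,5) and index tab at (500,25) are near each other. Lowering and releasing.

Call:
play_rows(
  plan=[
    {"offset": [0,0,-6],"delta_rot": [0,0,0],"jaw": 0},
    {"offset": [0,0,-12],"delta_rot": [0,0,0],"jaw": 0},
    {"offset": [0,0,-18],"delta_rot": [0,0,0],"jaw": 0},
    {"offset": [0,0,-19],"delta_rot": [0,0,0],"jaw": 0},
    {"offset": [0,0,-19],"delta_rot": [0,0,0],"jaw": 0.3},
    {"offset": [0,0,-19],"delta_rot": [0,0,0],"jaw": 0.6},
    {"offset": [0,0,-19],"delta_rot": [0,0,0],"jaw": 0.6},
    {"offset": [0,0,-19],"delta_rot": [0,0,0],"jaw": 0.6},
    {"offset": [0,0,10],"delta_rot": [0,0,0],"jaw": 0.6},
    {"offset": [0,0,40],"delta_rot": [0,0,0],"jaw": 0.6},
    {"offset": [-50,10,80],"delta_rot": [0,0,0],"jaw": 0.6},
    {"offset": [-50,10,80],"delta_rot": [0,0,0],"jaw": 0.6},
  ],
)

```text
t: 5.5
eef_pos: [0.5358, -0.0178, 0.1755]
eef_rot: [0.026, 1.0, -0.0, 0.001]
force: [-0.9, 0.8, -0.1]
width: 0.6
grip_force: 0.0
```

Call:
play_rows(
  plan=[
    {"offset": [-40,40,30],"delta_rot": [0,0,0],"jaw": 0.6},
    {"offset": [-80,80,50],"delta_rot": [0,0,0],"jaw": 0.6},
    {"offset": [-80,90,50],"delta_rot": [0,0,0],"jaw": 0.6},
    {"offset": [-80,90,50],"delta_rot": [0,0,0],"jaw": 0.6},
    {"offset": [-80,90,50],"delta_rot": [0,0,0],"jaw": 0.6},
    {"offset": [-80,90,50],"delta_rot": [0,0,0],"jaw": 0.6},
  ],
)

```text
t: 6.0
eef_pos: [0.4569, 0.0719, 0.2234]
eef_rot: [0.025, 1.0, -0.0, 0.001]
force: [0.9, 0.5, -0.0]
width: 0.597
grip_force: 0.0
```

Run:
```python
from h import *
c=cam('wrist');np.savez('w3.npz',*c);im=robot.capture('wrist');cv2.imwrite('pics/w3.png',im)
print(robot.observe()['eef_pos'])
```

```text
[0.45709214 0.07145885 0.22294996]
```

View pics/w3.png

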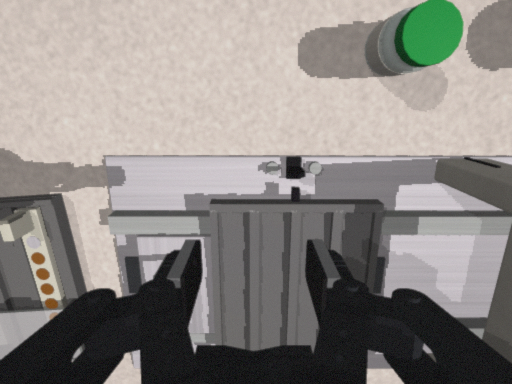

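Latched: index tab (295,193) is level with the flag (292,168). Now the magazine.

Call:
play_rows(
  plan=[
    {"offset": [13,-40,10],"delta_rot": [0,0,-1],"jaw": 0.6},
    {"offset": [13,-326,30],"delta_rot": [0,0,-3],"jaw": 0.6},
    {"offset": [13,-326,30],"delta_rot": [0,0,3],"jaw": 0.6},
    {"offset": [13,-326,30],"delta_rot": [0,0,3],"jaw": 0.6},
    {"offset": [13,-326,30],"delta_rot": [0,0,3],"jaw": 0.6},
    {"offset": [13,-326,30],"delta_rot": [0,0,3],"jaw": 0.6},
    {"offset": [13,-326,30],"delta_rot": [0,0,3],"jaw": 0.6},
    {"offset": [13,-326,30],"delta_rot": [0,0,3],"jaw": 0.6},
    {"offset": [13,-326,30],"delta_rot": [0,0,3],"jaw": 0.6},
    {"offset": [13,-326,30],"delta_rot": [0,0,3],"jaw": 0.6},
    {"offset": [13,-326,30],"delta_rot": [0,0,3],"jaw": 0.6},
    {"offset": [13,-326,30],"delta_rot": [0,0,3],"jaw": 0.6},
  ],
)

```text
t: 7.05
eef_pos: [0.4691, -0.2535, 0.2524]
eef_rot: [-0.001, 1.0, 0.001, -0.001]
force: [0.4, -0.9, -0.7]
width: 0.6
grip_force: 0.0
```

Run:
```python
from h import *
c=cam('wrist');np.savez('w4.npz',*c);im=robot.capture('wrist');cv2.imwrite('pics/w4.png',im)
cv2.imwrite('pics/w4b.png',cv2.resize(im,(800,600)))
print(robot.observe()['eef_pos'])
d=np.load('w3.npz');c=[d[k] for k in d.files]
for n,uv,z in[('TL',(211,202),.048),('TR',(382,202),.048),('index',(295,188),.04),('flag',(292,176),.015)]:P(n,c,uv,z)
```

```text
[ 0.46925917 -0.25319583  0.25270338]
TL [482.9  26.2  48. ]
TR [491.7 203.1  48. ]
index [474.5 114.3  40. ]
flag [467.6 114.1  15. ]
```

View pics/w4b.png

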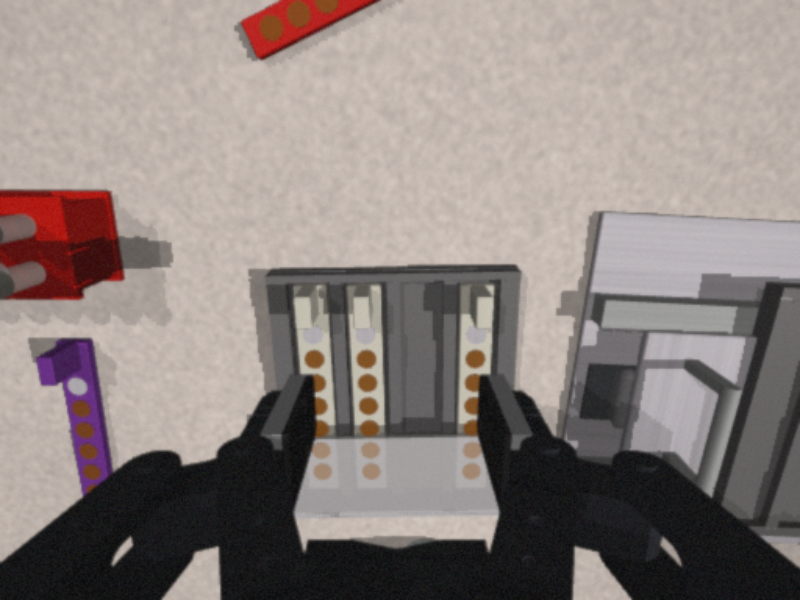

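Three white cartridges with tabs near (303,300), (363,300) and (483,300) in the 800-pixel view; the red and purple look-alikes are outside. I'll measure the well lines.

Run:
```python
from h import *
d=np.load('w4.npz');c=[d[k] for k in d.files];im=cv2.imread('pics/w4.png')
h=cv2.cvtColor(im,cv2.COLOR_BGR2HSV)
m=cv2.inRange(h,(5,120,60),(18,255,255));m[:215]=0;m[:,:180]=0
n,_,st,ce=cv2.connectedComponentsWithStats(m)
W=np.array([ray(c,ce[i],.022)[:2]*1000 for i in range(1,n) if st[i,4]>30 and ce[i,1]<272])
print(W.round(1))
for y0 in(-325,-278,-190):
    w=W[abs(W[:,0]*0+W[:,1]-y0)<20]
    if len(w)>1:
        f=np.polyfit(w[:,0],w[:,1],1);print('cart',f, 'y@500',np.polyval(f,500))
s=.64
for u,v in[(302,284),(363,284),(478,284)]:P('front z22',c,(u*s,v*s),.022)
for n,uv in[('1',(294,306)),('1r',(312,308)),('2l',(354,308)),('2r',(371,308)),('3l',(475,306)),('3r',(493,307))]:P(n,c,(uv[0]*s,uv[1]*s),.055)
for uv in[(272,272),(519,270)]:P('mag',c,(uv[0]*s,uv[1]*s),.022)
```

```text
[[ 551.4 -319.6]
 [ 551.2 -277.8]
 [ 551.  -190.4]
 [ 572.2 -317.1]
 [ 572.  -277.3]
 [ 572.  -191.2]
 [ 593.1 -317. ]
 [ 593.2 -276.9]
 [ 593.  -191. ]]
cart [ 6.11378172e-02 -3.52859335e+02] y@500 -322.2904266613283
cart [ 2.11364328e-02 -2.89449913e+02] y@500 -278.88169653652966
cart [-1.33181059e-02 -1.83248166e+02] y@500 -189.907219391814
front z22 [ 489.5 -325.6   22. ]
front z22 [ 489.5 -278.9   22. ]
front z22 [ 489.4 -190.8   22. ]
1 [ 497.  -325.6   55. ]
1r [ 498.5 -313.    55. ]
2l [ 498.4 -283.3   55. ]
2r [ 498.4 -271.3   55. ]
3l [ 496.9 -197.8   55. ]
3r [ 497.6 -185.1   55. ]
mag [ 480.1 -347.9   22. ]
mag [ 478.3 -160.2   22. ]
```

Call:
play_rows(
  plan=[
    {"offset": [31,62,-40],"delta_rot": [0,0,0],"jaw": 0.4},
    {"offset": [31,62,-80],"delta_rot": [0,0,0],"jaw": 0.4},
    {"offset": [31,62,-130],"delta_rot": [0,0,0],"jaw": 0.4},
    {"offset": [31,62,-150],"delta_rot": [0,0,0],"jaw": 0.4},
    {"offset": [31,62,-150],"delta_rot": [0,0,0],"jaw": 0.4},
    {"offset": [31,62,-180],"delta_rot": [0,0,0],"jaw": 0.4},
    {"offset": [31,62,-205],"delta_rot": [0,0,0],"jaw": 0.4},
    {"offset": [31,62,-220],"delta_rot": [0,0,0],"jaw": 0.4},
    {"offset": [31,62,-220],"delta_rot": [0,0,0],"jaw": 0.4},
    {"offset": [31,62,-220],"delta_rot": [0,0,0],"jaw": 0.4},
  ],
)

```text
t: 7.93
eef_pos: [0.5005, -0.1917, 0.0338]
eef_rot: [-0.001, 1.0, 0.0, -0.0]
force: [0.1, 0.4, 0.2]
width: 0.4
grip_force: 0.0
```

Call:
play_rows(
  plan=[
    {"offset": [0,0,0],"delta_rot": [0,0,0],"jaw": 0.2},
    {"offset": [0,0,0],"delta_rot": [0,0,0],"jaw": 0},
    {"offset": [0,0,0],"delta_rot": [0,0,0],"jaw": 0},
    {"offset": [0,0,0],"delta_rot": [0,0,0],"jaw": 0},
    {"offset": [0,0,0],"delta_rot": [0,0,0],"jaw": 0},
  ],
)

```text
t: 8.35
eef_pos: [0.502, -0.1926, 0.0353]
eef_rot: [-0.001, 1.0, -0.001, 0.002]
force: [0.0, 1.1, 6.6]
width: 0.13
grip_force: 59.2
```

Call:
play_rows(
  plan=[
    {"offset": [0,0,6],"delta_rot": [0,1.5,0],"jaw": 0},
    {"offset": [0,0,12],"delta_rot": [0,3,0],"jaw": 0},
    {"offset": [0,0,17],"delta_rot": [0,4,0],"jaw": 0},
    {"offset": [0,0,17],"delta_rot": [0,4,0],"jaw": 0},
    {"offset": [-10,0,17],"delta_rot": [0,4,0],"jaw": 0},
    {"offset": [-30,0,17],"delta_rot": [0,4,0],"jaw": 0},
    {"offset": [-50,0,17],"delta_rot": [0,4,0],"jaw": 0},
    {"offset": [-70,0,19],"delta_rot": [0,4,0],"jaw": 0},
    {"offset": [-80,0,22],"delta_rot": [0,4,0],"jaw": 0},
    {"offset": [-84,0,24],"delta_rot": [0,4,0],"jaw": 0},
    {"offset": [-84,0,34],"delta_rot": [0,3,0],"jaw": 0},
    {"offset": [-84,0,44],"delta_rot": [0,0,0],"jaw": 0},
  ],
)

```text
t: 9.35
eef_pos: [0.4184, -0.1928, 0.0779]
eef_rot: [-0.001, 1.0, -0.0, 0.001]
force: [0.3, 0.0, -0.3]
width: 0.13
grip_force: 63.7
```

Run:
```python
from h import *
o=robot.observe();print(o['eef_pos'],o['width'],o['force'])
a=robot.capture('wrist');b=robot.capture('top')[110:270,90:400]
cv2.imwrite('pics/v5.png',np.vstack([cv2.resize(a,(400,300)),cv2.resize(b,(400,206))]))
```

```text
[ 0.41839412 -0.19281989  0.07791499] 0.13021413681427363 [ 0.28896917  0.01679321 -0.33159524]
```

View pics/v5.png

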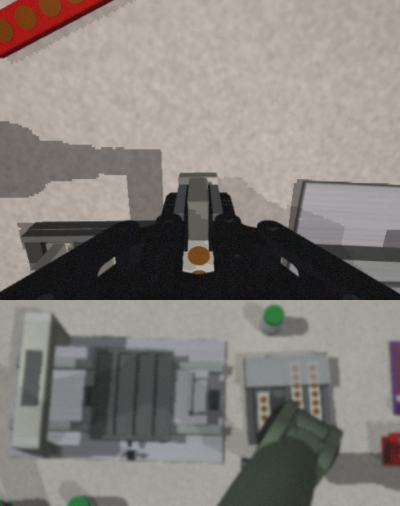

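The cartridge is in hand: wrist view shows the tab between the pads. Carrying it to slot 2.

Call:
play_rows(
  plan=[
    {"offset": [0,0,40],"delta_rot": [0,0,0],"jaw": 0},
    {"offset": [0,0,82],"delta_rot": [0,0,0],"jaw": 0},
    {"offset": [15,40,82],"delta_rot": [0,0,0],"jaw": 0},
    {"offset": [30,80,82],"delta_rot": [0,0,-1],"jaw": 0},
    {"offset": [45,120,82],"delta_rot": [0,0,-1],"jaw": 0},
    {"offset": [60,160,82],"delta_rot": [0,0,-1],"jaw": 0},
    {"offset": [75,195,82],"delta_rot": [0,0,-3],"jaw": 0},
    {"offset": [85,230,82],"delta_rot": [0,0,-3],"jaw": 0},
    {"offset": [92,265,82],"delta_rot": [0,0,-3],"jaw": 0},
    {"offset": [97,300,82],"delta_rot": [0,0,-3],"jaw": 0},
    {"offset": [97,320,70],"delta_rot": [0,0,-3],"jaw": 0},
    {"offset": [97,328,45],"delta_rot": [0,0,-3],"jaw": 0},
  ],
)

```text
t: 10.45
eef_pos: [0.5168, 0.14, 0.1243]
eef_rot: [0.024, 1.0, 0.001, 0.003]
force: [0.4, 0.4, -0.4]
width: 0.129
grip_force: 63.7
```

Call:
play_rows(
  plan=[
    {"offset": [0,0,-12],"delta_rot": [0,0,0],"jaw": 0},
    {"offset": [0,0,-25],"delta_rot": [0,0,0],"jaw": 0},
    {"offset": [0,0,-35],"delta_rot": [0,0,0],"jaw": 0},
    {"offset": [0,0,-35],"delta_rot": [0,0,0],"jaw": 0},
    {"offset": [0,0,-35],"delta_rot": [0,0,0],"jaw": 0},
  ],
)

```text
t: 10.87
eef_pos: [0.5134, 0.136, 0.0868]
eef_rot: [0.026, 1.0, -0.0, -0.001]
force: [-0.2, -0.4, -1.5]
width: 0.131
grip_force: 63.7
```

Run:
```python
from h import *
o=robot.observe();print(o['eef_pos'],o['eef_rot'],o['width'],o['force'])
a=robot.capture('wrist');b=robot.capture('top')[120:240,90:300];s=robot.capture('scene')[150:320,220:420]
cv2.imwrite('pics/v6w.png',a);cv2.imwrite('pics/v6t.png',b)
cv2.imwrite('pics/v6.png',np.hstack([cv2.resize(a[100:],(400,300)),cv2.resize(s,(353,300))]))
```

```text
[0.51343429 0.13599107 0.08684684] [ 2.57418895e-02  9.99668414e-01 -1.58658291e-04 -6.25567639e-04] 0.1305227697245117 [-0.23284982 -0.41173844 -1.5100301 ]
```

View pics/v6.png

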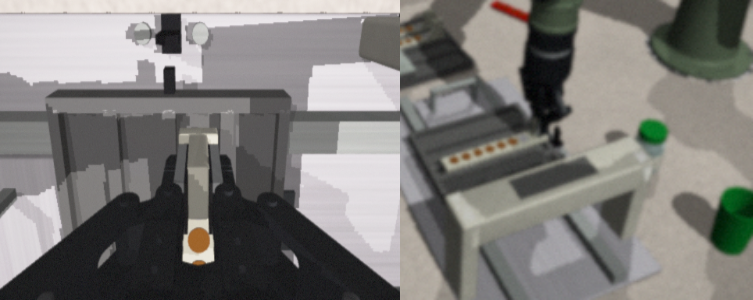

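Run:
```python
from h import *
c=cam('wrist')
P('L',c,(46*1.28,100+92*.947),.048);P('R',c,(291*1.28,100+92*.947),.048)
P('idx',c,(169*1.28,100+68*.947),.04);P('flagfoot',c,(172*1.28,100+52*.947),.015)
print('tab front bottom(z76 top of strip) L,R');P('a',c,(180*1.28,100+142*.947),.098);P('b',c,(217*1.28,100+142*.947),.098)
P('fronttop',c,(198*1.28,100+129*.947),.076)
a=cv2.imread('pics/v6w.png')[170:300,50:400];cv2.imwrite('pics/v6c.png',cv2.convertScaleAbs(cv2.resize(a,None,fx=2.2,fy=2.2,interpolation=cv2.INTER_CUBIC),alpha=1.6,beta=10))
```

```text
L [483.1  25.4  48. ]
R [492.3 205.3  48. ]
idx [476.1 115.9  40. ]
flagfoot [471. 116.  15.]
tab front bottom(z76 top of strip) L,R
a [495.4 126.9  98. ]
b [496.4 147.1  98. ]
fronttop [499.1 136.6  76. ]
```

View pics/v6c.png

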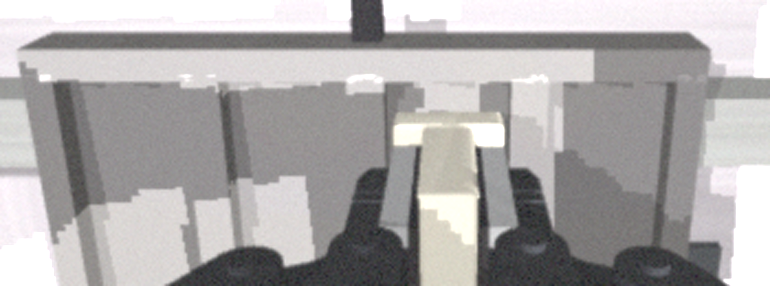

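Call:
play_rows(
  plan=[
    {"offset": [2,0,-8],"delta_rot": [0,0,0],"jaw": 0},
    {"offset": [2,0,-16],"delta_rot": [0,0,0],"jaw": 0},
    {"offset": [2,0,-22],"delta_rot": [0,0,0],"jaw": 0},
    {"offset": [2,0,-25],"delta_rot": [0,0,0],"jaw": 0},
    {"offset": [2,0,-25],"delta_rot": [0,0,0],"jaw": 0},
    {"offset": [2,0,-25],"delta_rot": [0,0,0],"jaw": 0},
  ],
)

```text
t: 11.52
eef_pos: [0.5153, 0.1361, 0.0633]
eef_rot: [0.026, 1.0, 0.0, 0.0]
force: [-4.7, -0.1, 14.5]
width: 0.123
grip_force: 65.7
```

Call:
play_rows(
  plan=[
    {"offset": [0,0,1],"delta_rot": [0,0,0],"jaw": 0.15},
    {"offset": [0,0,1],"delta_rot": [0,0,0],"jaw": 0.4},
    {"offset": [0,0,1],"delta_rot": [0,0,0],"jaw": 0.4},
    {"offset": [0,0,1],"delta_rot": [0,0,0],"jaw": 0.4},
    {"offset": [0,0,20],"delta_rot": [0,0,0],"jaw": 0.4},
    {"offset": [0,0,50],"delta_rot": [0,0,0],"jaw": 0.4},
    {"offset": [-5,0,90],"delta_rot": [0,0,0],"jaw": 0.4},
    {"offset": [-10,-40,125],"delta_rot": [0,0,0],"jaw": 0.4},
    {"offset": [-18,-80,130],"delta_rot": [0,0,0],"jaw": 0.4},
    {"offset": [-18,-120,130],"delta_rot": [0,0,0],"jaw": 0.4},
    {"offset": [-18,-120,130],"delta_rot": [0,0,0],"jaw": 0.4},
    {"offset": [-18,-120,130],"delta_rot": [0,0,0],"jaw": 0.4},
  ],
)

```text
t: 12.52
eef_pos: [0.4976, 0.0136, 0.1925]
eef_rot: [0.028, 1.0, -0.0, 0.0]
force: [-0.2, -0.0, 1.0]
width: 0.4
grip_force: 0.0
```

Call:
play_rows(
  plan=[
    {"offset": [0,-40,0],"delta_rot": [0,0,0],"jaw": 0.4},
    {"offset": [0,-294,0],"delta_rot": [0,0,3],"jaw": 0.4},
    {"offset": [0,-294,0],"delta_rot": [0,0,3],"jaw": 0.4},
    {"offset": [0,-294,0],"delta_rot": [0,0,3],"jaw": 0.4},
    {"offset": [0,-294,0],"delta_rot": [0,0,3],"jaw": 0.4},
    {"offset": [0,-294,0],"delta_rot": [0,0,3],"jaw": 0.4},
    {"offset": [0,-294,0],"delta_rot": [0,0,3],"jaw": 0.4},
    {"offset": [0,-294,0],"delta_rot": [0,0,3],"jaw": 0.4},
    {"offset": [0,-294,0],"delta_rot": [0,0,3],"jaw": 0.4},
    {"offset": [0,-294,0],"delta_rot": [0,0,3],"jaw": 0.4},
    {"offset": [0,-294,0],"delta_rot": [0,0,3],"jaw": 0.4},
  ],
)

```text
t: 13.43
eef_pos: [0.4975, -0.2758, 0.1917]
eef_rot: [-0.002, 1.0, 0.001, -0.001]
force: [-0.5, 0.4, 0.4]
width: 0.4
grip_force: 0.0
```

Run:
```python
from h import *
o=robot.observe();print(o['eef_pos'],o['eef_rot'],o['width'],o['force'])
c=cam('wrist');np.savez('w7.npz',*c);a=robot.capture('wrist');b=robot.capture('top')[115:245,92:362]
cv2.imwrite('pics/v7w.png',a)
cv2.imwrite('pics/v7.png',np.vstack([a[90:290],cv2.resize(b,(512,247))]))
```

```text
[ 0.49747212 -0.27576374  0.19165402] [-1.57919096e-03  9.99998226e-01  8.38308551e-04 -5.93356887e-04] 0.3997767493435779 [-0.4736307   0.39886819  0.36712041]
```

View pics/v7.png

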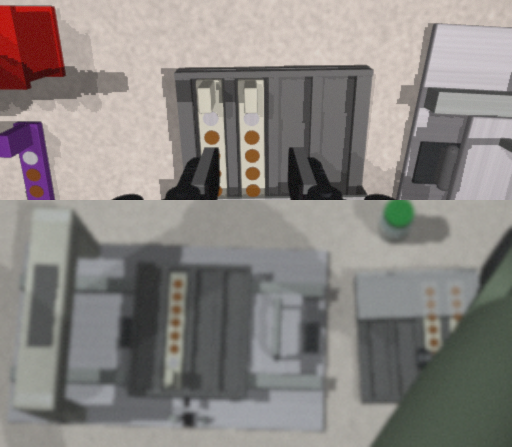

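Cartridge lies in slot 2 (top crop, 175,330); the remaining two are at wrist (210,180) and (251,180). Next the one at y≈-277.

```bash
cat >> h.py <<'E'
def wells(im,c,z=.022,vmax=280):
    m=cv2.inRange(cv2.cvtColor(im,cv2.COLOR_BGR2HSV),(5,120,60),(18,255,255))
    n,_,st,ce=cv2.connectedComponentsWithStats(m)
    return np.array([[*(ray(c,ce[i],z)[:2]*1000),st[i,4]] for i in range(1,n) if st[i,4]>8 and ce[i,1]<vmax])
E
python3 - <<'E'
from h import *
d=np.load('w7.npz');c=[d[k] for k in d.files];a=cv2.imread('pics/v7w.png')
print(wells(a,c).round(1))
P('strip front',c,(252,171),.022);P('tab top L',c,(245,190),.055);P('tab top R',c,(257,190),.055);P('t1L',c,(197,190),.055);P('t1R',c,(213,190),.055)
E
```

```text
[[ 551.2 -319.5  146. ]
 [ 551.  -277.8  149. ]
 [ 572.  -277.3  135. ]
 [ 595.4 -514.   116. ]
 [ 593.2 -276.9  129. ]]
strip front [ 491.2 -277.2   22. ]
tab top L [ 501.3 -283.3   55. ]
tab top R [ 501.2 -272.6   55. ]
t1L [ 501.4 -326.3   55. ]
t1R [ 501.4 -312.    55. ]
```

Call:
play_rows(
  plan=[
    {"offset": [3,-2,-40],"delta_rot": [0,0,1],"jaw": 0.4},
    {"offset": [3,-2,-80],"delta_rot": [0,0,1],"jaw": 0.4},
    {"offset": [3,-2,-110],"delta_rot": [0,0,1],"jaw": 0.4},
    {"offset": [3,-2,-135],"delta_rot": [0,0,1],"jaw": 0.4},
    {"offset": [3,-2,-150],"delta_rot": [0,0,1],"jaw": 0.4},
    {"offset": [3,-2,-157],"delta_rot": [0,0,1],"jaw": 0.4},
    {"offset": [3,-2,-157],"delta_rot": [0,0,1],"jaw": 0.4},
    {"offset": [3,-2,-157],"delta_rot": [0,0,1],"jaw": 0.2},
    {"offset": [3,-2,-157],"delta_rot": [0,0,1],"jaw": 0},
    {"offset": [3,-2,-157],"delta_rot": [0,0,1],"jaw": 0},
    {"offset": [3,-2,-157],"delta_rot": [0,0,1],"jaw": 0},
    {"offset": [3,-2,-157],"delta_rot": [0,0,1],"jaw": 0},
  ],
)

```text
t: 14.53
eef_pos: [0.5016, -0.2806, 0.0368]
eef_rot: [-0.009, 1.0, -0.001, 0.001]
force: [-0.1, 0.5, 6.2]
width: 0.127
grip_force: 61.1
```

Call:
play_rows(
  plan=[
    {"offset": [0,0,6],"delta_rot": [0,1.5,0],"jaw": 0},
    {"offset": [0,0,12],"delta_rot": [0,3,0],"jaw": 0},
    {"offset": [0,0,17],"delta_rot": [0,4,0],"jaw": 0},
    {"offset": [0,0,17],"delta_rot": [0,4,0],"jaw": 0},
    {"offset": [-10,0,17],"delta_rot": [0,4,0],"jaw": 0},
    {"offset": [-30,0,17],"delta_rot": [0,4,0],"jaw": 0},
    {"offset": [-50,0,17],"delta_rot": [0,4,0],"jaw": 0},
    {"offset": [-70,0,19],"delta_rot": [0,4,0],"jaw": 0},
    {"offset": [-80,0,22],"delta_rot": [0,4,0],"jaw": 0},
    {"offset": [-84,0,24],"delta_rot": [0,4,0],"jaw": 0},
    {"offset": [-84,0,34],"delta_rot": [0,3,0],"jaw": 0},
    {"offset": [-84,0,44],"delta_rot": [0,0,0],"jaw": 0},
  ],
)

```text
t: 15.53
eef_pos: [0.4184, -0.2806, 0.08]
eef_rot: [-0.01, 1.0, -0.0, 0.002]
force: [-0.9, -0.2, -0.4]
width: 0.127
grip_force: 60.1
```

Call:
play_rows(
  plan=[
    {"offset": [0,0,40],"delta_rot": [0,0,0],"jaw": 0},
    {"offset": [0,0,80],"delta_rot": [0,0,0],"jaw": 0},
    {"offset": [10,40,80],"delta_rot": [0,0,0],"jaw": 0},
    {"offset": [20,80,80],"delta_rot": [0,0,-1],"jaw": 0},
    {"offset": [30,120,80],"delta_rot": [0,0,-1],"jaw": 0},
    {"offset": [40,160,80],"delta_rot": [0,0,-2],"jaw": 0},
    {"offset": [50,200,80],"delta_rot": [0,0,-3],"jaw": 0},
    {"offset": [60,240,80],"delta_rot": [0,0,-4],"jaw": 0},
    {"offset": [70,280,80],"delta_rot": [0,0,-4],"jaw": 0},
    {"offset": [80,318,80],"delta_rot": [0,0,-4],"jaw": 0},
    {"offset": [90,350,60],"delta_rot": [0,0,-4],"jaw": 0},
    {"offset": [95,372,30],"delta_rot": [0,0,-4],"jaw": 0},
  ],
)

```text
t: 16.53
eef_pos: [0.5167, 0.096, 0.1126]
eef_rot: [0.024, 1.0, 0.001, 0.005]
force: [0.7, 0.1, -1.5]
width: 0.13
grip_force: 60.1
```

Call:
play_rows(
  plan=[
    {"offset": [0,0,-10],"delta_rot": [0,0,0],"jaw": 0},
    {"offset": [0,0,-20],"delta_rot": [0,0,0],"jaw": 0},
    {"offset": [0,0,-20],"delta_rot": [0,0,0],"jaw": 0},
    {"offset": [0,0,-20],"delta_rot": [0,0,0],"jaw": 0},
    {"offset": [0,0,-20],"delta_rot": [0,0,0],"jaw": 0},
  ],
)

```text
t: 16.95
eef_pos: [0.5124, 0.0911, 0.0904]
eef_rot: [0.027, 1.0, 0.0, 0.001]
force: [1.1, 0.1, -0.8]
width: 0.123
grip_force: 60.1
```

Run:
```python
from h import *
o=robot.observe();p=o['eef_pos'];print(p,o['eef_rot'],o['width'],o['force'])
c=cam('wrist');a=robot.capture('wrist');cv2.imwrite('pics/v8w.png',a)
def hand(im):
    m=cv2.inRange(cv2.cvtColor(im,cv2.COLOR_BGR2HSV),(5,120,60),(18,255,255));n,_,st,ce=cv2.connectedComponentsWithStats(m)
    return [(ce[i].round(1),st[i,:].tolist()) for i in range(1,n) if st[i,4]>20]
print(hand(cv2.imread('pics/v6w.png')));print(hand(a))
g=cv2.cvtColor(a,cv2.COLOR_BGR2HSV);m=((g[...,1]<60)&(g[...,2]>150)).astype(np.uint8)
w0=cv2.imread('pics/v6w.png')
print('v6 col u=254',w0[205:250,238,:].mean(1).round().astype(int).tolist());print('v8',a[205:250,238,:].mean(1).round().astype(int).tolist())
c_=proj(c,[[.4833,.0256,.048],[.4923,.2053,.048]]);print(c_)
```

```text
[0.51244165 0.09106992 0.0904189 ] [2.65150218e-02 9.99647946e-01 6.96489661e-05 9.66112997e-04] 0.12278460563582048 [ 1.14739987  0.14290272 -0.83217226]
[(array([254.1, 327.1]), [241, 316, 27, 23, 498]), (array([254.1, 348.8]), [247, 347, 16, 5, 56])]
[(array([253.8, 326.2]), [241, 315, 27, 23, 489]), (array([253.6, 348.3]), [245, 346, 18, 6, 75])]
v6 col u=254 [133, 129, 119, 113, 109, 92, 88, 85, 86, 87, 87, 89, 90, 89, 97, 98, 104, 108, 112, 112, 117, 148, 194, 166, 159, 157, 155, 157, 157, 154, 130, 95, 85, 83, 81, 83, 75, 66, 59, 59, 51, 45, 49, 40, 40]
v8 [128, 131, 134, 131, 129, 129, 131, 132, 133, 131, 129, 130, 132, 131, 130, 128, 112, 109, 113, 115, 121, 155, 199, 167, 154, 153, 157, 156, 158, 157, 151, 109, 88, 81, 80, 82, 75, 67, 61, 57, 51, 50, 48, 45, 37]
[[138.58580429 185.92996713]
 [448.45919524 185.15902342]]
```

Call:
play_rows(
  plan=[
    {"offset": [1,1,-8],"delta_rot": [0,0,0],"jaw": 0},
    {"offset": [1,1,-16],"delta_rot": [0,0,0],"jaw": 0},
    {"offset": [1,1,-22],"delta_rot": [0,0,0],"jaw": 0},
    {"offset": [1,1,-26],"delta_rot": [0,0,0],"jaw": 0},
    {"offset": [1,1,-26],"delta_rot": [0,0,0],"jaw": 0},
    {"offset": [1,1,-26],"delta_rot": [0,0,0],"jaw": 0},
  ],
)

```text
t: 17.5
eef_pos: [0.5122, 0.0929, 0.0648]
eef_rot: [0.026, 1.0, 0.0, 0.0]
force: [-6.5, -0.6, 20.1]
width: 0.129
grip_force: 63.0
```

Landed at the expected height. Release, raise and go back to the magazine.

Call:
play_rows(
  plan=[
    {"offset": [0,0,2],"delta_rot": [0,0,0],"jaw": 0.15},
    {"offset": [0,0,2],"delta_rot": [0,0,0],"jaw": 0.4},
    {"offset": [0,0,2],"delta_rot": [0,0,0],"jaw": 0.4},
    {"offset": [0,0,2],"delta_rot": [0,0,0],"jaw": 0.4},
    {"offset": [0,0,20],"delta_rot": [0,0,0],"jaw": 0.4},
    {"offset": [0,0,50],"delta_rot": [0,0,0],"jaw": 0.4},
    {"offset": [-5,0,90],"delta_rot": [0,0,0],"jaw": 0.4},
    {"offset": [-10,-40,125],"delta_rot": [0,0,0],"jaw": 0.4},
    {"offset": [-14,-80,130],"delta_rot": [0,0,0],"jaw": 0.4},
    {"offset": [-14,-120,130],"delta_rot": [0,0,0],"jaw": 0.4},
    {"offset": [-14,-160,130],"delta_rot": [0,0,0],"jaw": 0.4},
    {"offset": [-14,-200,130],"delta_rot": [0,0,1],"jaw": 0.4},
  ],
)

```text
t: 18.5
eef_pos: [0.4983, -0.105, 0.1936]
eef_rot: [0.016, 1.0, -0.0, 0.0]
force: [0.7, 1.2, 0.4]
width: 0.399
grip_force: 0.0
```

Call:
play_rows(
  plan=[
    {"offset": [0,-40,0],"delta_rot": [0,0,0],"jaw": 0.4},
    {"offset": [0,-212,0],"delta_rot": [0,0,5],"jaw": 0.4},
    {"offset": [0,-212,0],"delta_rot": [0,0,5],"jaw": 0.4},
    {"offset": [0,-212,0],"delta_rot": [0,0,5],"jaw": 0.4},
    {"offset": [0,-212,0],"delta_rot": [0,0,5],"jaw": 0.4},
    {"offset": [0,-212,0],"delta_rot": [0,0,5],"jaw": 0.4},
    {"offset": [0,-212,0],"delta_rot": [0,0,5],"jaw": 0.4},
    {"offset": [0,-212,0],"delta_rot": [0,0,5],"jaw": 0.4},
    {"offset": [0,-212,0],"delta_rot": [0,0,5],"jaw": 0.4},
  ],
)

```text
t: 19.25
eef_pos: [0.4982, -0.3137, 0.1928]
eef_rot: [-0.027, 1.0, 0.001, -0.001]
force: [0.1, -0.4, 0.8]
width: 0.399
grip_force: 0.0
```

Run:
```python
from h import *
o=robot.observe();print(o['eef_pos'],o['eef_rot'],o['width'],o['force'])
c=cam('wrist');a=robot.capture('wrist');cv2.imwrite('pics/v9w.png',a)
print(wells(a,c).round(1))
b=robot.capture('top');cv2.imwrite('pics/v9t.png',b);w=wells(b,cam('top'),.05,240);print(w[w[:,1]>0].round(1))
i=np.where(True)
g=cv2.cvtColor(a,cv2.COLOR_BGR2HSV);m=cv2.inRange(g,(15,15,140),(40,110,255));m[:140]=0;m[260:]=0
n,_,st,ce=cv2.connectedComponentsWithStats(m);print([(st[k].tolist(),ce[k].round()) for k in range(1,n) if st[k,4]>40])
```

```text
[ 0.49817341 -0.31366859  0.19276364] [-2.72785841e-02  9.99627451e-01  7.45363823e-04 -5.32202721e-04] 0.39930142832240323 [ 0.11001826 -0.43043229  0.79445339]
[[ 551.3 -319.7  143. ]
 [ 572.2 -319.1  137. ]
 [ 595.5 -515.6  119. ]
 [ 593.1 -318.7  130. ]
 [ 615.6 -516.2  113. ]
 [ 614.5 -318.2  129. ]]Traceback (most recent call last):
  File "<stdin>", line 5, in <module>
IndexError: too many indices for array: array is 1-dimensional, but 2 were indexed
```

Call:
play_rows(
  plan=[
    {"offset": [3,-7,-40],"delta_rot": [0,0,-2],"jaw": 0.4},
    {"offset": [3,-7,-80],"delta_rot": [0,0,-2],"jaw": 0.4},
    {"offset": [3,-7,-110],"delta_rot": [0,0,-2],"jaw": 0.4},
    {"offset": [3,-7,-135],"delta_rot": [0,0,-2],"jaw": 0.4},
    {"offset": [3,-7,-150],"delta_rot": [0,0,-2],"jaw": 0.4},
    {"offset": [3,-7,-158],"delta_rot": [0,0,-2],"jaw": 0.4},
    {"offset": [3,-7,-158],"delta_rot": [0,0,-2],"jaw": 0.4},
    {"offset": [3,-7,-158],"delta_rot": [0,0,-2],"jaw": 0.2},
    {"offset": [3,-7,-158],"delta_rot": [0,0,-2],"jaw": 0},
    {"offset": [3,-7,-158],"delta_rot": [0,0,-2],"jaw": 0},
    {"offset": [3,-7,-158],"delta_rot": [0,0,-2],"jaw": 0},
    {"offset": [3,-7,-158],"delta_rot": [0,0,-2],"jaw": 0},
  ],
)

```text
t: 20.35
eef_pos: [0.5025, -0.3229, 0.0369]
eef_rot: [-0.009, 1.0, -0.001, 0.001]
force: [0.2, 0.9, 6.7]
width: 0.127
grip_force: 61.2
```

Call:
play_rows(
  plan=[
    {"offset": [0,0,6],"delta_rot": [0,1.5,0],"jaw": 0},
    {"offset": [0,0,12],"delta_rot": [0,3,0],"jaw": 0},
    {"offset": [0,0,17],"delta_rot": [0,4,0],"jaw": 0},
    {"offset": [0,0,17],"delta_rot": [0,4,0],"jaw": 0},
    {"offset": [-10,0,17],"delta_rot": [0,4,0],"jaw": 0},
    {"offset": [-30,0,17],"delta_rot": [0,4,0],"jaw": 0},
    {"offset": [-50,0,17],"delta_rot": [0,4,0],"jaw": 0},
    {"offset": [-70,0,19],"delta_rot": [0,4,0],"jaw": 0},
    {"offset": [-80,0,22],"delta_rot": [0,4,0],"jaw": 0},
    {"offset": [-84,0,24],"delta_rot": [0,4,0],"jaw": 0},
    {"offset": [-84,0,34],"delta_rot": [0,3,0],"jaw": 0},
    {"offset": [-84,0,44],"delta_rot": [0,0,0],"jaw": 0},
  ],
)

```text
t: 21.35
eef_pos: [0.4193, -0.3228, 0.08]
eef_rot: [-0.01, 1.0, -0.0, 0.002]
force: [1.6, -0.8, -0.3]
width: 0.127
grip_force: 60.3
```

Call:
play_rows(
  plan=[
    {"offset": [0,0,40],"delta_rot": [0,0,0],"jaw": 0},
    {"offset": [0,0,80],"delta_rot": [0,0,0],"jaw": 0},
    {"offset": [10,40,80],"delta_rot": [0,0,0],"jaw": 0},
    {"offset": [20,80,80],"delta_rot": [0,0,-1],"jaw": 0},
    {"offset": [30,120,80],"delta_rot": [0,0,-1],"jaw": 0},
    {"offset": [40,160,80],"delta_rot": [0,0,-2],"jaw": 0},
    {"offset": [50,200,80],"delta_rot": [0,0,-3],"jaw": 0},
    {"offset": [60,240,80],"delta_rot": [0,0,-4],"jaw": 0},
    {"offset": [70,280,80],"delta_rot": [0,0,-4],"jaw": 0},
    {"offset": [80,318,80],"delta_rot": [0,0,-4],"jaw": 0},
    {"offset": [90,350,80],"delta_rot": [0,0,-4],"jaw": 0},
    {"offset": [92,371,70],"delta_rot": [0,0,-4],"jaw": 0},
  ],
)

```text
t: 22.35
eef_pos: [0.5134, 0.0524, 0.1521]
eef_rot: [0.024, 1.0, 0.001, 0.004]
force: [0.7, 0.3, -0.9]
width: 0.13
grip_force: 60.3
```

Call:
play_rows(
  plan=[
    {"offset": [0,0,-10],"delta_rot": [0,0,0],"jaw": 0},
    {"offset": [0,0,-35],"delta_rot": [0,0,0],"jaw": 0},
    {"offset": [0,0,-60],"delta_rot": [0,0,0],"jaw": 0},
    {"offset": [0,0,-60],"delta_rot": [0,0,0],"jaw": 0},
    {"offset": [0,0,-60],"delta_rot": [0,0,0],"jaw": 0},
    {"offset": [0,0,-60],"delta_rot": [0,0,0],"jaw": 0},
  ],
)

```text
t: 22.85
eef_pos: [0.5104, 0.0484, 0.0904]
eef_rot: [0.026, 1.0, 0.0, 0.001]
force: [-0.2, -0.4, -0.7]
width: 0.127
grip_force: 60.3
```

Run:
```python
from h import *
o=robot.observe();p=o['eef_pos'];print(p,o['eef_rot'],o['width'],o['force'])
c=cam('wrist');a=robot.capture('wrist');cv2.imwrite('pics/v10w.png',a)
m=cv2.inRange(cv2.cvtColor(a,cv2.COLOR_BGR2HSV),(5,120,60),(18,255,255));n,_,st,ce=cv2.connectedComponentsWithStats(m)
print([(ce[i].round(1),st[i,:].tolist()) for i in range(1,n) if st[i,4]>20])
print('v10',a[205:250,238,:].mean(1).round().astype(int).tolist())
```

```text
[0.51040551 0.0483872  0.09043432] [2.58871764e-02 9.99664603e-01 7.34100383e-05 7.28762390e-04] 0.12712768622710727 [-0.21730177 -0.37817508 -0.68633892]
[(array([324.3, 289.6]), [320, 288, 9, 4, 25]), (array([391.4, 297.2]), [379, 289, 24, 19, 305]), (array([253.9, 325.1]), [241, 314, 27, 23, 496]), (array([378.4, 348.1]), [374, 343, 9, 11, 54]), (array([254. , 347.8]), [245, 345, 19, 7, 93])]
v10 [115, 97, 89, 92, 88, 89, 91, 89, 92, 90, 93, 91, 85, 83, 80, 91, 98, 98, 104, 103, 119, 139, 144, 145, 145, 145, 145, 146, 142, 142, 139, 100, 81, 73, 75, 75, 68, 64, 56, 53, 46, 45, 46, 39, 32]
```

Same in-hand pose; lowering into slot 0.

Call:
play_rows(
  plan=[
    {"offset": [1,0,-8],"delta_rot": [0,0,0],"jaw": 0},
    {"offset": [1,0,-16],"delta_rot": [0,0,0],"jaw": 0},
    {"offset": [1,0,-22],"delta_rot": [0,0,0],"jaw": 0},
    {"offset": [1,0,-26],"delta_rot": [0,0,0],"jaw": 0},
    {"offset": [1,0,-26],"delta_rot": [0,0,0],"jaw": 0},
    {"offset": [1,0,-26],"delta_rot": [0,0,0],"jaw": 0},
  ],
)

```text
t: 23.4
eef_pos: [0.5104, 0.0486, 0.0648]
eef_rot: [0.026, 1.0, -0.0, 0.0]
force: [-6.6, -0.8, 18.8]
width: 0.134
grip_force: 63.0
```

Call:
play_rows(
  plan=[
    {"offset": [0,0,2],"delta_rot": [0,0,0],"jaw": 0.15},
    {"offset": [0,0,2],"delta_rot": [0,0,0],"jaw": 0.4},
    {"offset": [0,0,2],"delta_rot": [0,0,0],"jaw": 0.4},
    {"offset": [0,0,2],"delta_rot": [0,0,0],"jaw": 0.4},
    {"offset": [0,0,20],"delta_rot": [0,0,0],"jaw": 0.4},
    {"offset": [0,0,50],"delta_rot": [0,0,0],"jaw": 0.4},
    {"offset": [-20,20,90],"delta_rot": [0,0,0],"jaw": 0.4},
    {"offset": [-50,40,125],"delta_rot": [0,0,0],"jaw": 0.4},
    {"offset": [-50,60,160],"delta_rot": [0,0,0],"jaw": 0.4},
    {"offset": [-50,60,160],"delta_rot": [0,0,0],"jaw": 0.4},
    {"offset": [-50,60,160],"delta_rot": [0,0,0],"jaw": 0.4},
    {"offset": [-50,60,160],"delta_rot": [0,0,0],"jaw": 0.4},
  ],
)

```text
t: 24.4
eef_pos: [0.4608, 0.1089, 0.2234]
eef_rot: [0.025, 1.0, -0.0, 0.001]
force: [0.1, 0.7, -0.8]
width: 0.401
grip_force: 0.0
```

Run:
```python
from h import *
o=robot.observe();print(o['eef_pos'],o['width'],o['force'])
c=cam('wrist');a=robot.capture('wrist');t=robot.capture('top');s=robot.capture('scene')
cv2.imwrite('pics/v11w.png',a);cv2.imwrite('pics/v11t.png',t);cv2.imwrite('pics/v11s.png',s)
print(wells(a,c,.05).round(1))
cv2.imwrite('pics/v11.png',np.hstack([cv2.resize(a,(400,300)),np.vstack([cv2.resize(s[150:320,220:420],(353,300)),])]))
```

```text
[0.46077703 0.10885662 0.2233804 ] 0.40130079451163436 [ 0.07095907  0.67333983 -0.75346856]
[[561.9  90.1 124. ]
 [564.3 133.7 129. ]]
```

View pics/v11.png

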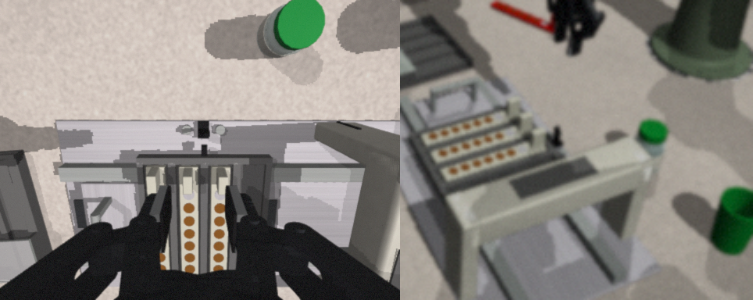

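All three lie in slots 0–2 with handles towards the robot, and the index tab (204,150) is still at the flag. Quick numeric check of the poses from the scene camera.

```bash
cat >> h.py <<'E'
def trayfr(im,C,s0=139.7,z=.05):
    m=cv2.inRange(cv2.cvtColor(im,cv2.COLOR_BGR2HSV),(5,90,60),(18,255,255))
    n,_,st,ce=cv2.connectedComponentsWithStats(m);a=-.051
    c0=np.array([594.5,109.6])+(s0-139.7)*np.array([.051,.9987])
    R=np.array([[np.cos(a),np.sin(a)],[-np.sin(a),np.cos(a)]])
    q=[[*(R@(ray(C,ce[i],z)[:2]*1000-c0)),st[i,4]] for i in range(1,n) if st[i,4]>3]
    return np.array([r for r in q if abs(r[0])<120 and abs(r[1])<110])
E
python3 - <<'E'
from h import *
r=trayfr(cv2.imread('pics/v11s.png'),cam('scene'));print(r[np.argsort(r[:,1].round(-1)*1000+r[:,0])].round(1))
E
```

```text
[[-33.1 -67.    9. ]
 [-11.4 -66.5   8. ]
 [  9.1 -66.5  10. ]
 [ 30.4 -65.6   9. ]
 [ 51.5 -65.4   9. ]
 [ 71.7 -65.7  11. ]
 [-32.  -21.8   7. ]
 [-11.1 -22.3   9. ]
 [  9.2 -21.6   9. ]
 [ 31.  -22.6   9. ]
 [ 51.4 -21.7  10. ]
 [ 72.4 -22.1  10. ]
 [-31.5  22.2  11. ]
 [-11.5  22.7  11. ]
 [ 11.   22.   11. ]
 [ 30.7  21.9  10. ]
 [ 52.3  21.7  11. ]
 [ 74.1  22.6  12. ]]
```

Call:
play_rows(
  plan=[
    {"offset": [40,-40,0],"delta_rot": [0,0,0],"jaw": 0.6},
    {"offset": [127,-137,0],"delta_rot": [0,0,0],"jaw": 0.6},
    {"offset": [127,-137,0],"delta_rot": [0,0,0],"jaw": 0.6},
    {"offset": [127,-137,0],"delta_rot": [0,0,0],"jaw": 0.6},
    {"offset": [127,-137,0],"delta_rot": [0,0,0],"jaw": 0.6},
    {"offset": [127,-137,-30],"delta_rot": [0,0,0],"jaw": 0.6},
    {"offset": [127,-137,-60],"delta_rot": [0,0,0],"jaw": 0.6},
    {"offset": [127,-137,-90],"delta_rot": [0,0,0],"jaw": 0.6},
    {"offset": [127,-137,-120],"delta_rot": [0,0,0],"jaw": 0.6},
    {"offset": [127,-137,-140],"delta_rot": [0,0,0],"jaw": 0.6},
    {"offset": [127,-137,-149],"delta_rot": [0,0,0],"jaw": 0.6},
    {"offset": [127,-137,-149],"delta_rot": [0,0,0],"jaw": 0.6},
  ],
)

```text
t: 25.55
eef_pos: [0.5847, -0.0285, 0.0706]
eef_rot: [0.026, 1.0, 0.0, -0.003]
force: [-0.4, -0.4, 0.1]
width: 0.599
grip_force: 0.0
```

Call:
play_rows(
  plan=[
    {"offset": [0,0,0],"delta_rot": [0,0,0],"jaw": 0.3},
    {"offset": [0,0,0],"delta_rot": [0,0,0],"jaw": 0},
    {"offset": [0,0,0],"delta_rot": [0,0,0],"jaw": 0},
    {"offset": [0,0,0],"delta_rot": [0,0,0],"jaw": 0},
    {"offset": [0,0,0],"delta_rot": [0,0,0],"jaw": 0},
    {"offset": [0,0,0],"delta_rot": [0,0,0],"jaw": 0},
  ],
)

```text
t: 26.05
eef_pos: [0.5887, -0.0285, 0.0759]
eef_rot: [0.026, 1.0, -0.0, 0.002]
force: [-1.3, -0.3, 6.0]
width: 0.117
grip_force: 58.8
```

Gripped. Lift 20 and slide 192 mm towards the bridge, smoothly.

Call:
play_rows(
  plan=[
    {"offset": [0,0,6],"delta_rot": [0,0,0],"jaw": 0},
    {"offset": [0,0,12],"delta_rot": [0,0,0],"jaw": 0},
    {"offset": [0,0,18],"delta_rot": [0,0,0],"jaw": 0},
    {"offset": [0,0,20],"delta_rot": [0,0,0],"jaw": 0},
    {"offset": [0,0,20],"delta_rot": [0,0,0],"jaw": 0},
    {"offset": [0,0,20],"delta_rot": [0,0,0],"jaw": 0},
  ],
)

```text
t: 26.55
eef_pos: [0.5886, -0.0285, 0.0942]
eef_rot: [0.026, 1.0, -0.0, 0.001]
force: [6.3, -1.3, -8.4]
width: 0.116
grip_force: 58.4
```

Call:
play_rows(
  plan=[
    {"offset": [0,3,0],"delta_rot": [0,0,0],"jaw": 0},
    {"offset": [0.5,9,0],"delta_rot": [0,0,0],"jaw": 0},
    {"offset": [1,17,0],"delta_rot": [0,0,0],"jaw": 0},
    {"offset": [1.5,27,0],"delta_rot": [0,0,0],"jaw": 0},
    {"offset": [2,38,0],"delta_rot": [0,0,0],"jaw": 0},
    {"offset": [2.5,49,0],"delta_rot": [0,0,0],"jaw": 0},
    {"offset": [3,60,0],"delta_rot": [0,0,0],"jaw": 0},
    {"offset": [3.5,70,0],"delta_rot": [0,0,0],"jaw": 0},
    {"offset": [4,80,0],"delta_rot": [0,0,0],"jaw": 0},
    {"offset": [4.5,88,0],"delta_rot": [0,0,0],"jaw": 0},
    {"offset": [5,93,0],"delta_rot": [0,0,0],"jaw": 0},
    {"offset": [5,96,0],"delta_rot": [0,0,0],"jaw": 0},
  ],
)

```text
t: 27.55
eef_pos: [0.5935, 0.068, 0.0939]
eef_rot: [0.025, 1.0, -0.0, 0.001]
force: [6.4, -1.4, -7.8]
width: 0.117
grip_force: 58.5
```

Call:
play_rows(
  plan=[
    {"offset": [0,3,0],"delta_rot": [0,0,0],"jaw": 0},
    {"offset": [0.5,9,0],"delta_rot": [0,0,0],"jaw": 0},
    {"offset": [1,17,0],"delta_rot": [0,0,0],"jaw": 0},
    {"offset": [1.5,27,0],"delta_rot": [0,0,0],"jaw": 0},
    {"offset": [2,38,0],"delta_rot": [0,0,0],"jaw": 0},
    {"offset": [2.5,49,0],"delta_rot": [0,0,0],"jaw": 0},
    {"offset": [3,60,0],"delta_rot": [0,0,0],"jaw": 0},
    {"offset": [3.5,70,0],"delta_rot": [0,0,0],"jaw": 0},
    {"offset": [4,80,0],"delta_rot": [0,0,0],"jaw": 0},
    {"offset": [4.5,88,0],"delta_rot": [0,0,0],"jaw": 0},
    {"offset": [5,93,0],"delta_rot": [0,0,0],"jaw": 0},
    {"offset": [5,96,0],"delta_rot": [0,0,0],"jaw": 0},
  ],
)

```text
t: 28.55
eef_pos: [0.5984, 0.1638, 0.0937]
eef_rot: [0.026, 1.0, -0.001, 0.001]
force: [6.2, -1.5, -8.5]
width: 0.116
grip_force: 58.6
```

Run:
```python
from h import *
o=robot.observe();print(o['eef_pos'],o['width'],o['force'])
s=robot.capture('scene');cv2.imwrite('pics/v12s.png',s);a=robot.capture('wrist');cv2.imwrite('pics/v12w.png',a)
r=trayfr(s,cam('scene'),139.7+192);print(r.round(1))
```

```text
[0.59842352 0.16384873 0.09368971] 0.11620167734657508 [ 6.23726296 -1.48835917 -8.50439767]
[[-31.3 -17.6   5. ]
 [-10.7 -18.7   4. ]
 [  8.8 -17.3   6. ]
 [ 31.4 -18.3   5. ]
 [ 51.7 -17.    9. ]
 [-32.1  22.6  24. ]
 [-11.   21.9  24. ]
 [ 72.9 -17.3   8. ]
 [ 10.   22.2  24. ]
 [ 31.3  22.4  25. ]
 [ 52.3  22.7  24. ]
 [ 73.1  22.4  27. ]]
```

Call:
play_rows(
  plan=[
    {"offset": [0,0,-6],"delta_rot": [0,0,0],"jaw": 0},
    {"offset": [0,0,-12],"delta_rot": [0,0,0],"jaw": 0},
    {"offset": [0,0,-17],"delta_rot": [0,0,0],"jaw": 0},
    {"offset": [0,0,-19],"delta_rot": [0,0,0],"jaw": 0},
    {"offset": [0,0,-19],"delta_rot": [0,0,0],"jaw": 0.3},
    {"offset": [0,0,-19],"delta_rot": [0,0,0],"jaw": 0.6},
    {"offset": [0,0,-19],"delta_rot": [0,0,0],"jaw": 0.6},
    {"offset": [0,0,-19],"delta_rot": [0,0,0],"jaw": 0.6},
    {"offset": [0,0,10],"delta_rot": [0,0,0],"jaw": 0.6},
    {"offset": [0,0,40],"delta_rot": [0,0,0],"jaw": 0.6},
    {"offset": [-30,-10,80],"delta_rot": [0,0,0],"jaw": 0.6},
    {"offset": [-60,-10,120],"delta_rot": [0,0,0],"jaw": 0.6},
  ],
)

```text
t: 29.65
eef_pos: [0.5475, 0.1534, 0.2007]
eef_rot: [0.026, 1.0, -0.0, -0.001]
force: [0.4, 0.3, 1.2]
width: 0.605
grip_force: 0.0
```

Call:
play_rows(
  plan=[
    {"offset": [-40,0,20],"delta_rot": [0,0,0],"jaw": 0.6},
    {"offset": [-80,0,30],"delta_rot": [0,0,0],"jaw": 0.6},
    {"offset": [-100,0,30],"delta_rot": [0,0,0],"jaw": 0.6},
    {"offset": [-100,0,30],"delta_rot": [0,0,0],"jaw": 0.6},
    {"offset": [-100,0,30],"delta_rot": [0,0,0],"jaw": 0.6},
    {"offset": [-100,0,30],"delta_rot": [0,0,0],"jaw": 0.6},
  ],
)

```text
t: 30.15
eef_pos: [0.4487, 0.1543, 0.2305]
eef_rot: [0.026, 1.0, 0.0, 0.001]
force: [-0.0, 0.1, 0.3]
width: 0.603
grip_force: 0.0
```

Run:
```python
from h import *
o=robot.observe();print(o['eef_pos'],o['width'],o['force'])
c=cam('wrist');a=robot.capture('wrist');s=robot.capture('scene')
cv2.imwrite('pics/v13w.png',a);print(wells(a,c,.05).round(1))
print(trayfr(s,cam('scene'),139.7+192).round(1))
cv2.imwrite('pics/v13.png',np.hstack([cv2.resize(a,(400,300)),cv2.resize(s[150:320,220:420],(353,300))]))
```

```text
[0.44873089 0.15428153 0.23049248] 0.6032872127559791 [-0.00611004  0.09144222  0.27031303]
[[571.4 281.2 120. ]]
[[-31.3 -17.6   5. ]
 [-10.8 -17.2   7. ]
 [  9.6 -17.4   7. ]
 [ 31.4 -18.3   5. ]
 [ 51.  -18.1   6. ]
 [-32.   22.1  22. ]
 [-10.8  22.1  23. ]
 [ 72.9 -17.3   6. ]
 [ 10.   22.2  24. ]
 [ 31.4  22.1  24. ]
 [ 52.3  22.7  24. ]
 [ 73.2  22.7  26. ]]
```

View pics/v13.png

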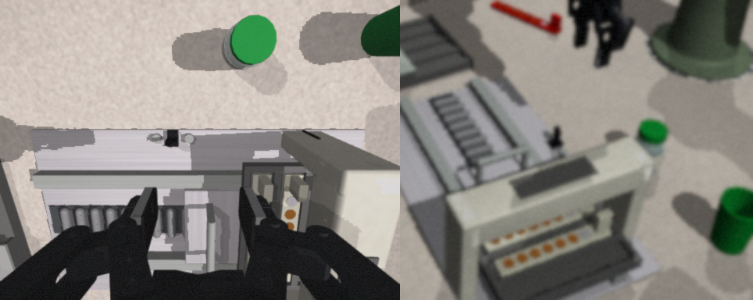

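The carriage is home, bar down. Tabs in slots 0 and 1 are visible at (267,185) and (297,185), and slot 2's wells read at +22 mm as expected. Handing in.

```bash
python3 -c "
from station import robot
print(robot.hand_in())"
```

```text
the job is handed in; nothing more can be done
None
```

The job is handed in. The three cartridges in the magazine were loaded flat into slots 0–2 with the carriage latched at the flag. The carriage is back under the bridge with the bar down, and by the last camera check everything was in place; the hand-in returned no verdict.

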